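# Snap the filter lid onto the vacuum-clamp pump

## Robot

A 6-joint arm with a two-finger parallel gripper is mounted at the origin on the work surface. World frame = base frame: x ahead of the robot, y to its left, z up, the work surface at z = 0. Lengths are in mm, angles in degrees, forces in N, time in s.
With the tool pointing down it reaches from about 350 to 850 mm from the base axis. Payload 8.1 kg.
Tool frame: the origin (TCP) lies midway between the tips of the shut fingers; the grasp point (between the pads) lies grip_depth behind it (grip_depth is the distance from the TCP to the grasp point, in mm); z points along the fingers, y is the line along which they close (so a half turn about z gives the same grasp; the last joint's range is limited). The gripper opens to 85 mm and grips with 20 to 120 N. Pads are 22 mm wide; open, the fingers measure 114 mm over their backs; the gripper's body (76 mm by 85 mm) begins 54 mm behind the grasp point. The pads swing forward as they close: fully open they stand 13 mm farther back than shut.
Start: joints at [-77.487, 7.471, 85.268, -0, 87.261, -4.893], TCP at [179.509, -572.522, 231.292] pointing down, gripper open.
Joint ranges: [-169.43, 169.43], [-51.17, 129.36], [1.28, 143.12], [-76.62, 256.62], [0, 156.53], [-152.29, 152.29]. Speed limits (degrees/s): [136.94, 136.94, 159.86, 180, 180, 180].

## Interface

Orientations are given as [roll, pitch, yaw] about the fixed x, y, z axes, in that order (R = Rz(yaw) Ry(pitch) Rx(roll)).
In Python, from bench import sense, snapshot, hand_in, grip_depth gives the robot as it stands. The module is installed in compiled form; this text tells all that it offers.
- The arm moves only by the tool apply_moves, never from a script. Its argument "series" is text: rows parted by semicolons, each of 5 numbers parted by spaces: the shift along the tool's x, y, z each as a share of 0.3 m, from -1 to 1, then the turn about the tool's z as a share of 2 rad, from -1 to 1, then the gripper's target within -1 to 1 (shut at 1, half-way at 0, fully open at -1). In form: tx ty tz twist gripper; .... A call has 1 to 5 rows; each row shifts and turns the commanded pose from where the row before left it, along the tool's axes as they then stand; what a row does not reach is not made up. A row lasts 1/12 s, in which the tool goes at most 41.7 mm and 7.16 degrees, less where a joint would pass 70% of its speed; a pose out of reach is approached as far as the arm can. A call with a number of a shift or a turn outside -1 to 1 is refused whole. A call with a gripper value outside its range is refused whole. The fingers move at their own pace and stop on an object; "squeeze" is the grip in N (left out, the last holds). Time passes only in rows, so rows that do not move let the fingers close. It gives the time, the measured TCP pose, the force, the opening and the grip force at its end, in the units of the state.
- sense(): the state, without advancing time (a new reading comes with each control period).
- snapshot(name): name is "scene" or "top"; returns a dict with "frame" (480x640x3 uint8, blue, green, red), "depth" (480x640 float32, mm along the optical axis (not along the pixel's ray), 0 where there is no reading), "intrinsics" (3x3 intrinsics, pixels), "extrinsics" (4x4, takes a point from camera to world coordinates). Camera axes: x right, y down, z forward; pixel columns grow to the right and rows downward; lengths in mm; the calibration is good to about 2 mm. A picture is of the moment at which its call begins.
- hand_in(): hands the job in; it is judged then, once.
The state is a dict: "time": time; "joint_pos": joint angles; "qd": joint speeds; "joint_efforts": joint torques, N m; "tool_pos": TCP position; "tcp_rot": TCP orientation; "ft_force": force on the tool from outside, world axes, zero at the start; "wrist_torque": the same for the moment, N m; "finger_gap": finger opening in mm; "grip_force": force on a finger pad.
Only numpy, scipy, OpenCV 4.12 (cv2) and the standard library are available. Lean on these libraries where they do the work, as an engineer would, in place of code of your own. Each camera call takes 0.05 s, during which the arm holds its last target. There are 200 camera calls.

## Task

The clamping pump has a new intake filter: pick up the loose clip-on lid by its bar grip, set it over the open filter housing and press it straight down until both clip arms snap over the rim, fully home, then let go. Every pump's rim stands a little higher or lower, so press by feel: firmly, up to about 25 N, but do not force it.

Things in the scene. Friction and masses are not known exactly. Their poses are not given: they have to be found in the camera images.
- lid: Grey plastic clip-on lid, 0.14 kg: plate 110 (x) x 61 (y) x 6 mm, bar grip on top. Origin: centre of the plate's underside, the face that lands on the rim; z up. End skirts (inner faces x = +-52 mm, flared below) and, mid long sides, 30 mm wide clip arms (out to y = +-35 mm) hang to 29 mm below it. It starts standing on its skirts on the bench, origin 29 mm up. Fits either way round.
- lid_grip (a point): Middle of the lid's bar grip, 18 mm above the lid's origin. The grip is a plain bar on top of the plate: 44 mm long along the lid's x, 14 mm thick (y), 24 mm high (from 6 to 30 mm above the lid's origin), with free plate on both sides.
- clip_a (a joint): How far the clip arm on the lid's +y side is spread outward (m): 0 at rest and when snapped in, 0.004 as its hook rides over the rim, at most 0.007; sprung inward. The inward hook has a sloped lower face; it springs in once the plate is within 1.5 mm of the rim's top. Getting both arms over takes 10 to 23 N of push, depending on friction, building up over 10 mm; then it lands hard on the rim.
- clip_b (a joint): The same for the clip arm on the lid's -y side.
- pump: Grey pump on the bench: block 140 (x) x 110 (y) x 58 mm, 85 mm motor lying along +x (to x = 155 mm, 92 mm high). Centred on the block: the bare-metal filter housing, rim 100 (x) x 60 (y) x 8 mm, white pleats in its open top. The rim's top is set anywhere from 116 to 124 mm over the bench; its stiff mount gives 1 mm per 15 N. Origin: centre of the block's underside; z up. The lid's x goes along this x.
Not all that is in view belongs to the job. Leave any turquoise or yellow look-alike of the lid alone.

How it is judged (in metres and radians):
On the way, in this order (a step that is already met when the one before it is completed fails the run):
1. the lid is lifted clear of the bench (height (world z) of lid above 0.07 m), for 0.2 s.
2. the lid is pressed home on the rim with both clip arms snapped in (horizontal distance between lid and pump below 0.005 m and z of lid in the frame of pump between 0.108 and 0.1254 m and value of joint each of clip_a, clip_b below 0.0007 m), for 0.2 s.
At the end, for the whole second after the job is handed in: The lid lies level and at rest on the filter housing, snapped on: its plate less than 125.4 mm above the bench (an unsnapped lid cannot rest there with its clip arms in), centred on the pump within 5 mm and square within 0.06 rad, with both clip arms sprung back in (less than 0.7 mm spread) (all of step 2 and angle between the x axis of lid and the x axis of pump, either way round below 0.06 rad and angle between lid's own z axis and vertical below 0.03 rad and linear speed of lid below 0.02 m/s); the robot touches nothing.
It fails at once if the lid was forced: pressed on the filter housing with more than 36 N (contact force between lid and pump above 36 N).
It also fails if it takes over 42 s, if anything falls off the work surface, if the arm or the gripper's body presses on something with over 40 N, if the wrist force passes 120 N, or if a joint passes its speed limit or range.

## Working session

There is one attempt and no reset: what is moved stays moved. The work goes in short steps, Python scripts to look and compute and a tool call to move; the robot and the scene stay as the last step left them, time stands still between calls to the robot, and variables do not carry over. Pictures are saved under pics/ and viewed, at most 10 in all, crops included, and the job is handed in when it is done.

Besides the shell and the picture viewer there is one more tool, called as name(argument=value, ...), one argument or row to a line, values as JSON. apply_moves: Moves the arm, as the interface text tells. Its arguments: {"type":"object","properties":{"series":{"type":"string"},"squeeze":{"type":"number"}},"required":["series"]}

```bash
mkdir -p pics
python3 - <<'E'
from bench import *
import cv2,numpy as np
print(grip_depth, sense())
for n in("scene","top"):
    s=snapshot(n);cv2.imwrite(f"pics/{n}0.png",s["frame"]);np.savez(f"{n}0.npz",**s);print(n,s["intrinsics"],s["extrinsics"])
E
```

```text
18.700000000000003 {'time': 0.0, 'joint_pos': array([-7.74870278e+01,  7.51619379e+00,  8.53297814e+01,  4.35661637e-04,
        8.72607712e+01, -4.89372446e+00]), 'qd': array([ 0.07779604, -0.00262899, -0.00551462,  0.0482508 , -0.01613181,
        0.00958255]), 'joint_efforts': array([-1.97038285e-04, -5.69391811e+01, -5.00559211e+01, -1.25737238e-04,
        1.47649425e-02,  9.98107538e-06]), 'tool_pos': array([ 179.38927326, -571.97957218,  230.22829481]), 'tcp_rot': array([-1.79893680e+02, -9.53983247e-03,  1.74066666e+01]), 'ft_force': array([ 0.87233076, -0.38176454, -0.46434739]), 'wrist_torque': array([-0.03047289, -0.09974075,  0.00845183]), 'grip_force': 0.0, 'finger_gap': 85.37828482391133}
scene [[537.41716726   0.         316.23981947]
 [  0.         537.41716726 240.63716383]
 [  0.           0.           1.        ]] [[-5.41757711e-01  6.86307154e-01 -4.85263922e-01  8.52168990e+02]
 [ 8.40495830e-01  4.36779311e-01 -3.20609723e-01  2.95666865e+02]
 [-8.08350500e-03 -5.81555092e-01 -8.13466860e-01  7.21176427e+02]
 [ 0.00000000e+00  0.00000000e+00  0.00000000e+00  1.00000000e+00]]
top [[472.93324092   0.         323.51621106]
 [  0.         472.93324092 238.85189914]
 [  0.           0.           1.        ]] [[ 1.86129557e-02 -9.83436083e-01  1.80297055e-01  3.17794722e+02]
 [-9.99777139e-01 -2.01035530e-02 -6.44354282e-03  3.47921256e+01]
 [ 9.96142392e-03 -1.80136941e-01 -9.83591100e-01  8.89177446e+02]
 [ 0.00000000e+00  0.00000000e+00  0.00000000e+00  1.00000000e+00]]
```

View pics/scene0.png

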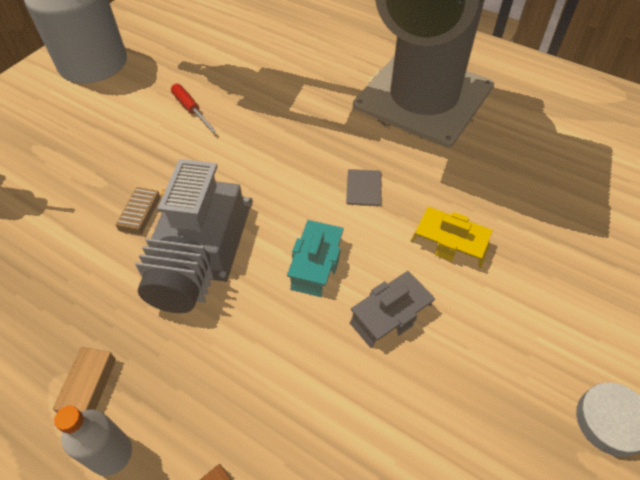

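View pics/top0.png

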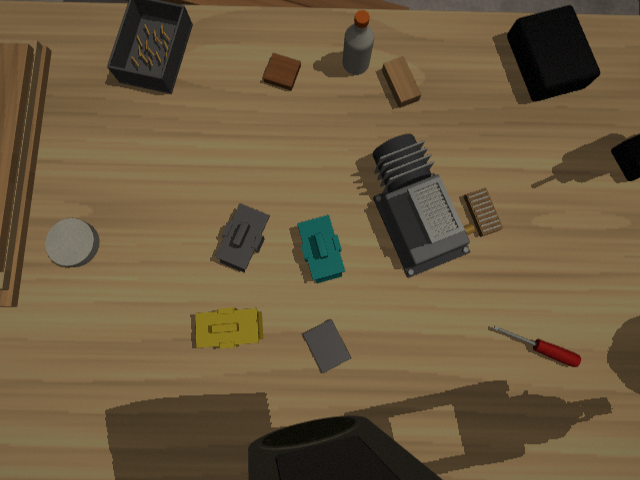

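The top view shows the grey lid at about (242,238) with its grip at (241,233), and the pump at (425,210) with its filter rim at (437,210). The scene view has the lid at (393,307) and the rim at (190,185). Next I'll measure both from depth and height slices.

```bash
cat > h.py <<'E'
import numpy as np,cv2
def cloud(s):
    K,T,d=s["intrinsics"],s["extrinsics"],s["depth"]
    v,u=np.mgrid[:480,:640]
    P=np.stack([(u-K[0,2])/K[0,0]*d,(v-K[1,2])/K[1,1]*d,d],-1)@T[:3,:3].T+T[:3,3]
    P[d==0]=np.nan
    return P
def rect(P,m):
    m=cv2.morphologyEx(m.astype(np.uint8),cv2.MORPH_OPEN,np.ones((2,2)))
    n,l,st,_=cv2.connectedComponentsWithStats(m)
    if n<2:return None
    i=1+np.argmax(st[1:,4]); q=P[l==i]
    (c,wh,a)=cv2.minAreaRect(q[:,:2].astype(np.float32))
    if wh[0]<wh[1]: wh=wh[::-1];a+=90
    a=(a+90)%180-90
    return dict(n=len(q),c=np.round(c,1),wh=np.round(wh,1),ang=round(a,1),mean=q.mean(0).round(1),z=np.percentile(q[:,2],[5,50,95]).round(1))
def box(sh,x0,x1,y0,y1):
    m=np.zeros(sh,bool);m[y0:y1,x0:x1]=1;return m
E
python3 - <<'E'
from h import *
R={"top":((205,280,195,280),(360,480,125,285)),"scene":((340,445,265,350),(130,260,150,315))}
for n in R:
    s=np.load(n+"0.npz");P=cloud(s);z=P[...,2]
    L,Q=[box(z.shape,*r) for r in R[n]]
    print(n,"bench",np.nanmedian(z[L&(z<10)]))
    for nm,b,lo,hi in(("plate",L,28,43),("plate+",L,28,75),("grip",L,50,70),("rim",Q,108,135),("motor",Q,70,100),("block",Q,52,64)):
        print(nm,rect(P,b&(z>lo)&(z<hi)))
E
```

```text
top bench -0.8373533991971271
plate {'n': 1823, 'c': array([479.3, 177.4]), 'wh': array([115.6,  66. ]), 'ang': -25.5, 'mean': array([nan, nan, nan]), 'z': array([nan, nan, nan])}
plate+ {'n': 2052, 'c': array([480.7, 181. ]), 'wh': array([112.5,  66.1]), 'ang': -21.5, 'mean': array([nan, nan, nan]), 'z': array([nan, nan, nan])}
grip {'n': 206, 'c': array([477.4, 178.1]), 'wh': array([42.9, 10.7]), 'ang': -23.9, 'mean': array([nan, nan, nan]), 'z': array([nan, nan, nan])}
rim {'n': 2152, 'c': array([ 531.2, -174. ]), 'wh': array([116.9, 107.2]), 'ang': 24.1, 'mean': array([nan, nan, nan]), 'z': array([nan, nan, nan])}
motor {'n': 1958, 'c': array([ 626.7, -134. ]), 'wh': array([111.8,  81.2]), 'ang': -64.3, 'mean': array([nan, nan, nan]), 'z': array([nan, nan, nan])}
block {'n': 2284, 'c': array([ 523.8, -163.5]), 'wh': array([154.3, 130.1]), 'ang': 23.1, 'mean': array([nan, nan, nan]), 'z': array([nan, nan, nan])}
scene bench -0.3185571965387908
plate {'n': 2658, 'c': array([467.5, 185. ]), 'wh': array([131.1,  65.7]), 'ang': -19.3, 'mean': array([nan, nan, nan]), 'z': array([nan, nan, nan])}
plate+ {'n': 3051, 'c': array([467. , 183.2]), 'wh': array([131.5,  62.2]), 'ang': -19.3, 'mean': array([nan, nan, nan]), 'z': array([nan, nan, nan])}
grip {'n': 328, 'c': array([472.9, 183.9]), 'wh': array([54.2, 10.7]), 'ang': -25.8, 'mean': array([nan, nan, nan]), 'z': array([nan, nan, nan])}
rim {'n': 2280, 'c': array([ 488.5, -209.4]), 'wh': array([212.4,  94.5]), 'ang': 37.0, 'mean': array([nan, nan, nan]), 'z': array([nan, nan, nan])}
motor {'n': 3030, 'c': array([ 617.6, -109.6]), 'wh': array([87.3, 83.9]), 'ang': 36.4, 'mean': array([nan, nan, nan]), 'z': array([nan, nan, nan])}
block {'n': 2258, 'c': array([ 500. , -165.3]), 'wh': array([184.8, 105.7]), 'ang': 30.3, 'mean': array([nan, nan, nan]), 'z': array([nan, nan, nan])}
```

Run:
```python
from h import *
t=np.load("top0.npz")["frame"];s=np.load("scene0.npz")["frame"]
f=lambda a,x,y,w,h,k:cv2.resize(a[y:y+h,x:x+w],None,fx=k,fy=k,interpolation=cv2.INTER_CUBIC)
a=f(t,365,170,112,112,3.5);b=f(t,200,190,80,80,3.5);c=f(s,130,150,112,112,3.5);d=f(s,345,265,80,80,3.5)
o=np.zeros((600,800,3),np.uint8)
for im,x,y in((a[:300],0,0),(c[:300],400,0),(b,0,310),(d,400,310)):
    o[y:y+im.shape[0],x:x+im.shape[1]]=im[:600-y,:800-x]
cv2.imwrite("pics/crop1.png",np.clip(o*1.5,0,255).astype(np.uint8))
```

```text
(no output)
```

View pics/crop1.png

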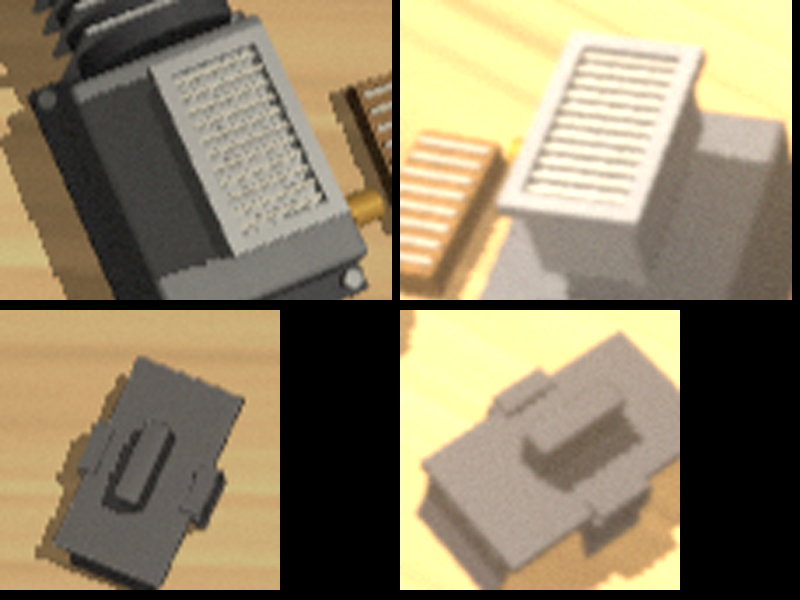

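The crops show the rim's corners clearly (top crop about (152,70), (253,42), (356,225), (240,255), with the matching four in the scene crop), and also the lid's plate corners. I'll triangulate those.

```bash
cat >> h.py <<'E'
def rays(s,uv):
    uv=np.asarray(uv,float);K,T=s["intrinsics"],s["extrinsics"]
    d=np.c_[uv,np.ones(len(uv))]@np.linalg.inv(K).T@T[:3,:3].T
    return T[:3,3],d
def cast(s,uv,z):
    o,d=rays(s,uv);return o+d*((z-o[2])/d[:,2])[:,None]
def tri(s1,a,s2,b):
    o1,d1=rays(s1,a);o2,d2=rays(s2,b);out=[]
    for p,q in zip(d1,d2):
        k=np.linalg.lstsq(np.c_[p,-q],o2-o1,rcond=None)[0]
        A,B=o1+k[0]*p,o2+k[1]*q; out.append(np.r_[(A+B)/2,np.linalg.norm(A-B)])
    return np.array(out)
E
python3 - <<'E'
from h import *
np.set_printoptions(suppress=True,precision=1)
t=np.load("top0.npz");s=np.load("scene0.npz")
o=-.36  # pixel-centre shift of resize
a=np.array([(152,70),(253,42),(356,225),(240,255)])/3.5+(365+o,170+o)
b=np.array([(240,222),(98,205),(174,33),(304,47)])/3.5+(130+o,150+o)
X=tri(t,a,s,b);print("rim",X,X.mean(0))
ang=lambda p:np.degrees(np.arctan2(p[1],p[0]))
print("xdir",ang(X[0]-X[3]),ang(X[1]-X[2]),"ydir-90",ang(X[0]-X[1])-90,ang(X[3]-X[2])-90)
for z in(116,120,124):print(z,cast(t,a,z).mean(0),cast(s,b,z).mean(0))
l=np.array([(138,46),(244,92),(160,278),(54,236)])/3.5+(200+o,190+o)
L=cast(t,l,35);print("lid top",L,L.mean(0),ang(L[0]-L[3]),ang(L[1]-L[2]),ang(L[0]-L[1])-90,ang(L[3]-L[2])-90)
m=np.array([(220,25),(24,158),(110,260)])/3.5+(345+o,265+o)
M=cast(s,m,35);print("lid scene",M,(M[0]+M[2])/2,ang(M[0]-M[1]))
# grip top outline centre, top view
g=np.array([(146,113),(170,120),(138,193),(117,187)])/3.5+(200+o,190+o)
print("grip",cast(t,g,59).mean(0))
E
```

```text
rim [[ 544.9 -110.   121.9    2.5]
 [ 564.8 -164.8  115.8    7.1]
 [ 473.1 -209.2  113.9    0.3]
 [ 455.  -149.7  122.7    3.4]] [ 509.4 -158.4  118.6    3.3]
xdir 23.847553405256278 25.837852530228588 ydir-90 19.997437011679693 16.947617954760602
116 [ 509.9 -158.8  116. ] [ 508.  -160.3  116. ]
120 [ 509.  -157.8  120. ] [ 510.3 -157.3  120. ]
124 [ 508.  -156.8  124. ] [ 512.5 -154.3  124. ]
lid top [[539.3 187.4  35. ]
 [515.4 130.2  35. ]
 [415.8 169.8  35. ]
 [436.7 225.8  35. ]] [476.8 178.3  35. ] -20.51294706612379 -21.65597919767231 -22.64680987462222 -20.38580086260113
lid scene [[417.5 172.3  35. ]
 [518.3 134.1  35. ]
 [539.1 186.   35. ]] [478.3 179.1  35. ] 159.24404796707063
grip [476.9 177.8  59. ]
```

```bash
cat >> h.py <<'E'
def refine(img,quad,r=3.0):
    """sub-pixel quad: strongest gradient across each side, robust line fit, corner intersection"""
    g=cv2.GaussianBlur(img,(0,0),.7).astype(np.float32);q=np.asarray(quad,float);L=[];t=np.arange(-r,r+.01,.1)
    for i in range(4):
        a,b=q[i],q[(i+1)%4];d=(b-a)/np.linalg.norm(b-a);n=np.array([-d[1],d[0]]);pts=[]
        for k in np.linspace(.12,.88,40):
            p=a+k*(b-a)+t[:,None]*n
            v=cv2.remap(g,p[None,:,0].astype(np.float32),p[None,:,1].astype(np.float32),cv2.INTER_LINEAR)[0]
            e=np.abs(np.gradient(v,axis=0)).sum(1)*np.exp(-(t/r)**2)
            pts.append(p[e.argmax()])
        vx,vy,x,y=cv2.fitLine(np.float32(pts),cv2.DIST_HUBER,0,.01,.01).ravel();L.append(np.cross([x,y,1],[x+vx,y+vy,1]))
    out=[np.cross(L[i-1],L[i]) for i in range(4)]
    return np.array([o[:2]/o[2] for o in out])
ang=lambda p:np.degrees(np.arctan2(p[1],p[0]))
def pose(X):
    "corners +x+y,+x-y,-x-y,-x+y"
    return X[:,:3].mean(0).round(1),[round(float(x),1) for x in (ang(X[0]-X[3]),ang(X[1]-X[2]),ang(X[0]-X[1])-90,ang(X[3]-X[2])-90)],[round(float(np.linalg.norm(X[i]-X[j])),1) for i,j in((0,3),(1,2),(0,1),(3,2))]
E
python3 - <<'E'
from h import *
t=np.load("top0.npz");s=np.load("scene0.npz");o=-.36
a=np.array([(152,70),(253,42),(356,225),(240,255)])/3.5+(365+o,170+o)
b=np.array([(240,222),(98,205),(174,33),(304,47)])/3.5+(130+o,150+o)
l=np.array([(138,46),(244,92),(160,278),(54,236)])/3.5+(200+o,190+o)
A=refine(t["frame"],a);B=refine(s["frame"],b);Lq=refine(t["frame"],l)
print((A-a).round(1).tolist(),(B-b).round(1).tolist(),(Lq-l).round(1).tolist())
X=tri(t,A,s,B);print("tri",X.round(1),pose(X[:,:3]))
for z in(116,120,124):print(z,"top",pose(cast(t,A,z)),"\n   scene",pose(cast(s,B,z)))
print("lid",pose(cast(t,Lq,35)))
E
```

```text
[[-1.3, -2.0], [0.7, 1.2], [-4.7, -1.8], [-1.5, -0.2]] [[-0.4, 0.1], [-0.5, -0.1], [-0.4, -0.3], [-0.3, -0.3]] [[-2.8, -1.4], [0.7, -0.6], [0.3, 0.3], [0.6, -0.3]]
tri [[ 547.3 -107.3  126.     1.8]
 [ 563.8 -167.   113.4    7.9]
 [ 476.3 -201.9  120.4    5.1]
 [ 455.6 -148.   124.4    0.9]] (array([ 510.7, -156. ,  121. ]), [23.9, 21.7, 15.4, 21.0], [100.4, 94.5, 63.2, 57.8])
116 top (array([ 511.1, -156. ,  116. ]), [23.4, 24.2, 10.3, 20.0], [101.9, 92.9, 53.8, 53.7]) 
   scene (array([ 508.1, -161.1,  116. ]), [23.8, 23.0, 23.6, 24.1], [100.5, 100.1, 61.1, 59.7])
120 top (array([ 510.1, -155.1,  120. ]), [23.4, 24.2, 10.3, 20.0], [101.4, 92.5, 53.5, 53.5]) 
   scene (array([ 510.4, -158. ,  120. ]), [23.8, 23.0, 23.6, 24.1], [99.9, 99.4, 60.7, 59.3])
124 top (array([ 509.1, -154.1,  124. ]), [23.4, 24.2, 10.3, 20.0], [100.9, 92.0, 53.2, 53.2]) 
   scene (array([ 512.6, -155. ,  124. ]), [23.8, 23.0, 23.6, 24.1], [99.2, 98.7, 60.3, 58.9])
lid (array([477.8, 178.9,  35. ]), [-17.0, -21.7, -21.5, -21.6], [109.3, 109.0, 68.7, 59.7])
```

apply_moves(
  series="0.085 -0.1045 0 0 -1;0.085 -0.1045 0 0 -1;0.085 -0.1045 0 0 -1;0.085 -0.1045 0 0 -1;0.085 -0.1045 0 0 -1",
  squeeze=90,
)

```text
time: 0.52
tool_pos: [254.4, -382.8, 230.5]
tcp_rot: [-179.9, 0.0, 17.4]
ft_force: [0.7, 0.4, 0.2]
finger_gap: 85.3
grip_force: 0.0
```

apply_moves(
  series="0.085 -0.1045 0 0 -1;0.085 -0.1045 0 0 -1;0.085 -0.1045 0 0 -1;0.085 -0.1045 0 0 -1;0.085 -0.1045 0 0 -1",
)

```text
time: 0.93
tool_pos: [329.1, -195.2, 231.0]
tcp_rot: [-180.0, -0.0, 17.4]
ft_force: [1.1, 0.3, -0.3]
finger_gap: 85.4
grip_force: 0.0
```

apply_moves(
  series="0.085 -0.1045 0 0 -1;0.085 -0.1045 0 0 -1;0.085 -0.1045 0 0 -1;0.085 -0.1045 0 0 -1;0.085 -0.1045 0 0 -1",
)

```text
time: 1.35
tool_pos: [403.9, -7.3, 231.2]
tcp_rot: [180.0, -0.0, 17.4]
ft_force: [0.8, -0.7, -0.2]
finger_gap: 85.4
grip_force: 0.0
```

apply_moves(
  series="0.085 -0.1045 0 0 -1;0.085 -0.1045 0 0 -1;0.085 -0.1045 0 0 -1;0.085 -0.1045 0 0 -1;0.085 -0.1045 0 0 -1",
)

```text
time: 1.77
tool_pos: [478.6, 180.6, 230.9]
tcp_rot: [180.0, 0.0, 17.4]
ft_force: [0.3, -0.4, -0.1]
finger_gap: 85.5
grip_force: 0.0
```

apply_moves(
  series="0 0 0.09 0.056 -1;0 0 0.09 0.056 -1;0 0 0.09 0.056 -1;0 0 0.09 0.056 -1;0 0 0.09 0.056 -1",
)

```text
time: 2.18
tool_pos: [478.0, 178.4, 94.6]
tcp_rot: [180.0, 0.0, -15.0]
ft_force: [-0.8, -1.4, -0.1]
finger_gap: 85.3
grip_force: 0.0
```

apply_moves(
  series="0 0 0 0.058 -1;0 0 0 0 -1;0 0 0 0 -1;0 0 0 0 -1",
)

```text
time: 2.52
tool_pos: [479.3, 178.5, 97.3]
tcp_rot: [-179.9, -0.1, -21.1]
ft_force: [0.1, -0.2, -0.0]
finger_gap: 85.3
grip_force: 0.0
```

apply_moves(
  series="-0.004 0 0.09 0.004 -1;0 0 0.07 0 -1;0 0 0.025 0 -1;0 0 0 0 -1;0 0 0 0 -1",
)

```text
time: 2.93
tool_pos: [477.9, 178.9, 41.7]
tcp_rot: [-180.0, -0.0, -21.7]
ft_force: [-0.1, 0.9, -0.1]
finger_gap: 85.3
grip_force: 0.0
```

apply_moves(
  series="0 0 0 0 1;0 0 0 0 1;0 0 0 0 1;0 0 0 0 1;0 0 0 0 1",
  squeeze=90,
)

```text
time: 3.35
tool_pos: [477.9, 178.9, 41.4]
tcp_rot: [-180.0, -0.0, -21.8]
ft_force: [1.2, -0.2, 0.1]
finger_gap: 25.7
grip_force: 0.0
```

apply_moves(
  series="0 0 0 0 1;0 0 0 0 1;0 0 0 0 1;0 0 0 0 1;0 0 0 0 1",
)

```text
time: 3.77
tool_pos: [477.8, 178.9, 41.3]
tcp_rot: [-180.0, -0.0, -21.8]
ft_force: [-2.0, 0.6, 5.2]
finger_gap: 11.8
grip_force: 88.4
```

apply_moves(
  series="0 0 -0.05 0 1;0 0 -0.12 0 1;0 0 -0.13 0 1;0 0 -0.13 0 1;0 0 -0.13 0 1",
)

```text
time: 4.18
tool_pos: [476.6, 178.5, 209.7]
tcp_rot: [179.9, 0.1, -21.8]
ft_force: [1.4, -0.7, -1.6]
finger_gap: 11.7
grip_force: 88.0
```

apply_moves(
  series="0 0 -0.04 -0.055 1;0 0 0 -0.056 1;0 0 0 -0.056 1;0 0 0 -0.056 1;0 0 0 -0.056 1",
)

```text
time: 4.6
tool_pos: [477.1, 178.7, 220.2]
tcp_rot: [180.0, 0.1, 10.5]
ft_force: [0.4, -0.2, -2.0]
finger_gap: 11.8
grip_force: 88.0
```

apply_moves(
  series="0 0 0 -0.056 1;0 0 0 -0.055 1;0 0 0 0 1;0 0 0 0 1;0 0 0 0 1",
)

```text
time: 5.02
tool_pos: [477.3, 178.7, 220.4]
tcp_rot: [-180.0, 0.0, 22.7]
ft_force: [0.6, 0.2, -1.9]
finger_gap: 11.8
grip_force: 88.0
```

apply_moves(
  series="-0.037 0.1197 0 0 1;-0.037 0.1197 0 0 1;-0.037 0.1197 0 0 1;-0.037 0.1197 0 0 1;-0.037 0.1197 0 0 1",
)

```text
time: 5.43
tool_pos: [496.1, -9.8, 220.9]
tcp_rot: [180.0, -0.0, 22.8]
ft_force: [-0.4, -0.5, -1.6]
finger_gap: 12.1
grip_force: 88.3
```

apply_moves(
  series="-0.037 0.1197 0 0 1;-0.037 0.1197 0 0 1;-0.037 0.1197 0 0 1;-0.037 0.1197 0 -0.009 1;0 0 0 0 1",
)

```text
time: 5.85
tool_pos: [511.0, -164.1, 220.6]
tcp_rot: [179.8, 0.1, 23.5]
ft_force: [-0.1, 0.1, -1.9]
finger_gap: 12.1
grip_force: 88.5
```

apply_moves(
  series="0 0 0.06 0 1;0 0 0.06 0 1;0 0 0 0 1;0 0 0 0 1;0 0 0 0 1",
)

```text
time: 6.27
tool_pos: [511.5, -157.7, 185.6]
tcp_rot: [180.0, -0.0, 23.9]
ft_force: [0.4, 0.0, -1.0]
finger_gap: 12.0
grip_force: 88.4
```

Run:
```python
from bench import *
from h import *
S={n:snapshot(n) for n in("scene","top")}
for n in S:np.savez(n+"1.npz",**S[n])
st=sense();print(st["tool_pos"],st["tcp_rot"],st["wrist_torque"])
f=lambda a,x,y,w,h,k:cv2.resize(a[y:y+h,x:x+w],None,fx=k,fy=k,interpolation=cv2.INTER_CUBIC)
o=np.hstack([f(S["top"]["frame"],355,125,130,150,3),f(S["scene"]["frame"],125,90,130,150,3)])
cv2.imwrite("pics/crop2.png",np.clip(o*1.5,0,255).astype(np.uint8))
```

```text
[ 512.03777113 -157.88436356  186.3038798 ] [ 1.79910261e+02 -8.44567725e-02  2.39272454e+01] [ 0.0507626  -0.00413633  0.03980519]
```

View pics/crop2.png

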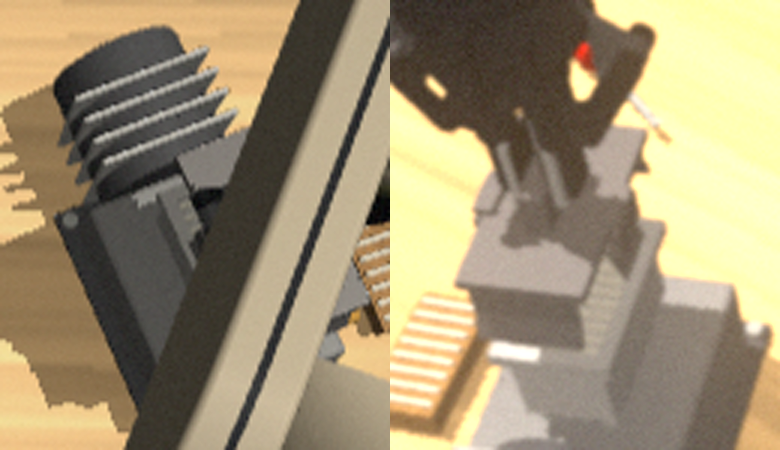

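The lid is held level over the rim. In the scene crop its plate corners are at about (460,281), (583,297) and (645,130), and the rim is visible below it. The arm hides it from the top camera.

Run:
```python
from h import *
s0=np.load("scene0.npz");s=np.load("scene1.npz");t=np.load("top0.npz")
o=-.33
q=np.array([(193,297),(70,281),(140,118),(255,130)])/3+(125+o,90+o)
# refine with 4th corner hidden: edges 0 (motor end) and 3 (+y long side)
r=refine(s["frame"],q,2.5);print((r-q).round(1).tolist())
for z in(178,180,182):
    X=cast(s,q,z);Y=cast(s,r,z)
    print(z,X[[0,1,3]].round(1).tolist(),"width",np.linalg.norm(X[0]-X[1]).round(1),"len",np.linalg.norm(X[0]-X[3]).round(1),"yaw",ang(X[0]-X[3]).round(1),ang(X[0]-X[1])-90,"ctr",((X[1]+X[3])/2).round(1),"ref ang",ang(Y[0]-Y[3]).round(1),(ang(Y[0]-Y[1])-90).round(1),"c0",Y[0].round(1))
# rim height by depth: band inside rim border
B=refine(s0["frame"],np.array([(240,222),(98,205),(174,33),(304,47)])/3.5+(130-.36,150-.36))
P=cloud(s0);m=np.zeros((480,640),np.uint8);c=B.mean(0)
cv2.fillPoly(m,[np.int32(c+(B-c)*.97)],1);cv2.fillPoly(m,[np.int32(c+(B-c)*.86)],0)
z=P[...,2][m>0];print("rim depth z",np.nanpercentile(z,[10,30,50,70,90]).round(1))
m[:]=0;cv2.fillPoly(m,[np.int32(r[[0,1]]).tolist() and np.int32([r[0]*.9+r[3]*.1,r[1]*.85+r[2]*.15,r[1]*.7+r[2]*.3,r[0]*.7+r[3]*.3])],1)
print("lid plate z",np.nanpercentile(cloud(s)[...,2][m>0],[10,50,90]).round(1))
for z in(118,119,120,121,122):print(z,pose(cast(s0,B,z)))
```

```text
[[-0.2, -0.2], [-1.9, 0.0], [0.9, 0.6], [2.0, -0.5]]
178 [[547.7, -108.4, 178.0], [570.2, -161.5, 178.0], [449.7, -153.3, 178.0]] width 57.6 len 107.8 yaw 24.6 22.910090146516723 ctr [ 509.9 -157.4  178. ] ref ang 23.1 23.7 c0 [ 547.6 -108.8  178. ]
180 [[548.8, -106.9, 180.0], [571.2, -159.8, 180.0], [451.2, -151.6, 180.0]] width 57.4 len 107.4 yaw 24.6 22.910090146516637 ctr [ 511.2 -155.7  180. ] ref ang 23.1 23.7 c0 [ 548.7 -107.3  180. ]
182 [[550.0, -105.4, 182.0], [572.2, -158.1, 182.0], [452.6, -150.0, 182.0]] width 57.2 len 107.0 yaw 24.6 22.910090146516694 ctr [ 512.4 -154.   182. ] ref ang 23.1 23.7 c0 [ 549.8 -105.8  182. ]
rim depth z [120.  120.8 121.5 122.1 122.9]
lid plate z [177.5 178.6 179.8]
118 (array([ 509.2, -159.6,  118. ]), [23.8, 23.0, 23.6, 24.1], [100.2, 99.7, 60.9, 59.5])
119 (array([ 509.8, -158.8,  119. ]), [23.8, 23.0, 23.6, 24.1], [100.0, 99.6, 60.8, 59.4])
120 (array([ 510.4, -158. ,  120. ]), [23.8, 23.0, 23.6, 24.1], [99.9, 99.4, 60.7, 59.3])
121 (array([ 510.9, -157.3,  121. ]), [23.8, 23.0, 23.6, 24.1], [99.7, 99.2, 60.6, 59.2])
122 (array([ 511.5, -156.5,  122. ]), [23.8, 23.0, 23.6, 24.1], [99.5, 99.1, 60.5, 59.1])
```

The lid and rim centres agree within about 1 mm and 0.5°, so I'm descending gently.

apply_moves(
  series="0 0 0.02 0 1;0 0 0.02 0 1;0 0 0.02 0 1;0 0 0.02 0 1;0 0 0 0 1",
)

```text
time: 6.78
tool_pos: [510.2, -157.3, 158.6]
tcp_rot: [-179.9, 0.1, 23.9]
ft_force: [-1.4, 0.4, -1.9]
finger_gap: 11.8
grip_force: 88.4
```

apply_moves(
  series="0 0 0.01 0 1;0 0 0.01 0 1;0 0 0 0 1;0 0 0 0 1",
)

```text
time: 7.12
tool_pos: [511.1, -157.5, 154.6]
tcp_rot: [-180.0, 0.0, 23.9]
ft_force: [-1.1, 2.0, -2.1]
finger_gap: 11.8
grip_force: 88.4
```

apply_moves(
  series="0 0 0.01 0 1;0 0 0.007 0 1;0 0 0 0 1;0 0 0 0 1",
)

```text
time: 7.45
tool_pos: [511.7, -157.9, 150.2]
tcp_rot: [180.0, -0.0, 23.9]
ft_force: [-0.5, 1.6, 3.1]
finger_gap: 11.7
grip_force: 89.1
```

apply_moves(
  series="0 0 0.003 0 1;0 0 0.003 0 1;0 0 0 0 1;0 0 0 0 1",
)

```text
time: 7.78
tool_pos: [511.8, -158.0, 148.7]
tcp_rot: [179.9, -0.1, 23.9]
ft_force: [-0.2, 2.1, 6.7]
finger_gap: 11.7
grip_force: 89.5
```

apply_moves(
  series="0 0 0.003 0 1;0 0 0.003 0 1;0 0 0 0 1;0 0 0 0 1",
)

```text
time: 8.12
tool_pos: [511.9, -158.1, 147.2]
tcp_rot: [179.9, -0.1, 23.9]
ft_force: [-1.0, 1.3, 7.2]
finger_gap: 11.8
grip_force: 89.8
```

apply_moves(
  series="0 0 0.003 0 1;0 0 0.003 0 1;0 0 0 0 1;0 0 0 0 1",
)

```text
time: 8.45
tool_pos: [512.0, -158.2, 145.6]
tcp_rot: [179.9, -0.1, 23.9]
ft_force: [-0.7, 1.9, 8.1]
finger_gap: 11.6
grip_force: 90.0
```

apply_moves(
  series="0 0 0.003 0 1;0 0 0.003 0 1;0 0 0 0 1;0 0 0 0 1",
)

```text
time: 8.78
tool_pos: [512.2, -158.2, 144.1]
tcp_rot: [179.9, -0.1, 23.9]
ft_force: [-2.2, 2.1, 9.4]
finger_gap: 11.8
grip_force: 90.2
```

apply_moves(
  series="0 0 0.003 0 1;0 0 0.003 0 1;0 0 0 0 1;0 0 0 0 1",
)

```text
time: 9.12
tool_pos: [511.6, -157.8, 140.9]
tcp_rot: [180.0, -0.0, 23.9]
ft_force: [2.1, 2.3, 4.3]
finger_gap: 11.8
grip_force: 89.5
```

apply_moves(
  series="0 0 0.003 0 1;0 0 0.003 0 1;0 0 0 0 1;0 0 0 0 1",
)

```text
time: 9.45
tool_pos: [511.3, -157.9, 138.8]
tcp_rot: [180.0, -0.0, 23.9]
ft_force: [0.4, 2.4, 4.1]
finger_gap: 12.2
grip_force: 89.6
```

apply_moves(
  series="0 0 0.003 0 1;0 0 0 0 1;0 0 0 0 1",
)

```text
time: 9.7
tool_pos: [511.3, -157.8, 138.0]
tcp_rot: [180.0, -0.0, 23.9]
ft_force: [0.5, 2.2, 4.3]
finger_gap: 11.8
grip_force: 89.6
```

apply_moves(
  series="0 0 0.003 0 1;0 0 0 0 1;0 0 0 0 1",
)

```text
time: 9.95
tool_pos: [511.3, -157.8, 137.1]
tcp_rot: [180.0, -0.0, 23.9]
ft_force: [1.7, 1.6, 3.8]
finger_gap: 11.4
grip_force: 89.6
```

apply_moves(
  series="0 0 0.003 0 1;0 0 0 0 1;0 0 0 0 1",
)

```text
time: 10.2
tool_pos: [511.2, -157.7, 135.7]
tcp_rot: [-180.0, 0.0, 23.9]
ft_force: [3.3, 0.9, 0.3]
finger_gap: 11.7
grip_force: 89.0
```

apply_moves(
  series="0 0 0.003 0 1;0 0 0 0 1;0 0 0 0 1",
)

```text
time: 10.45
tool_pos: [511.2, -157.8, 135.0]
tcp_rot: [-180.0, 0.0, 23.9]
ft_force: [3.4, 2.0, -1.0]
finger_gap: 12.0
grip_force: 88.8
```

apply_moves(
  series="0 0 0.003 0 1;0 0 0 0 1;0 0 0 0 1",
)

```text
time: 10.7
tool_pos: [511.2, -157.8, 134.4]
tcp_rot: [-180.0, 0.0, 23.9]
ft_force: [2.4, 2.8, 0.8]
finger_gap: 11.8
grip_force: 89.3
```

apply_moves(
  series="0 0 0.003 0 1;0 0 0 0 1;0 0 0 0 1",
)

```text
time: 10.95
tool_pos: [511.3, -157.8, 134.1]
tcp_rot: [180.0, -0.0, 23.9]
ft_force: [1.0, 3.0, 5.8]
finger_gap: 11.7
grip_force: 89.8
```

apply_moves(
  series="0 0 0.003 0 1;0 0 0 0 1;0 0 0 0 1",
)

```text
time: 11.2
tool_pos: [511.4, -157.9, 133.8]
tcp_rot: [180.0, -0.0, 23.9]
ft_force: [-1.5, 3.8, 9.1]
finger_gap: 11.2
grip_force: 90.4
```

apply_moves(
  series="0 0 0.003 0 1;0 0 0 0 1;0 0 0 0 1",
)

```text
time: 11.45
tool_pos: [511.6, -157.9, 133.5]
tcp_rot: [180.0, -0.0, 23.9]
ft_force: [-3.0, 4.0, 14.4]
finger_gap: 11.8
grip_force: 91.0
```

apply_moves(
  series="0 0 0.003 0 1;0 0 0 0 1;0 0 0 0 1",
)

```text
time: 11.7
tool_pos: [511.6, -158.0, 133.2]
tcp_rot: [179.9, -0.0, 23.9]
ft_force: [-6.4, 5.4, 17.8]
finger_gap: 11.7
grip_force: 91.6
```

Run:
```python
from bench import *
from h import *
s=snapshot("scene")
print(sense()["ft_force"],sense()["tool_pos"])
o=cv2.resize(s["frame"][120:260,120:270],None,fx=4,fy=4,interpolation=cv2.INTER_CUBIC)
cv2.imwrite("pics/crop3.png",np.clip(o*1.4,0,255).astype(np.uint8))
```

```text
[-6.10423471  4.76319819 19.70640195] [ 511.66690467 -157.94694932  133.23458084]
```

View pics/crop3.png

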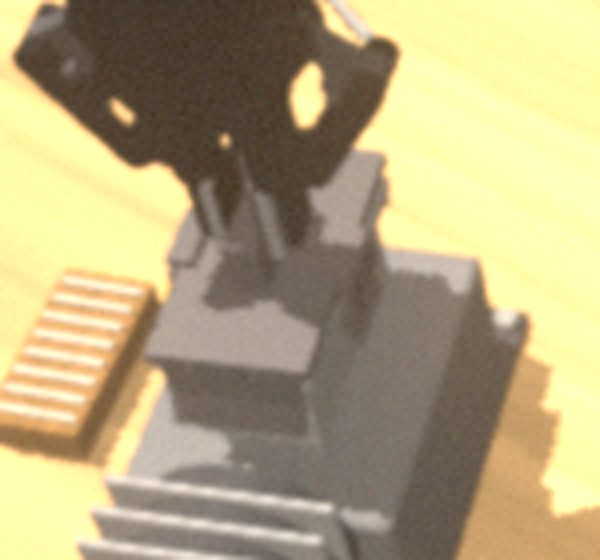

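The lid sits flush over the rim, with its end skirt wrapping it, and it stopped hard at about 21 N of push. I'll ease off the load, release, retreat and check.

apply_moves(
  series="0 0 -0.007 0 1;0 0 -0.007 0 1;0 0 0 0 1;0 0 0 0 1",
)

```text
time: 12.08
tool_pos: [511.2, -157.8, 134.7]
tcp_rot: [-180.0, 0.0, 23.9]
ft_force: [2.8, 2.4, 0.5]
finger_gap: 11.7
grip_force: 89.0
```

apply_moves(
  series="0 0 0 0 -1;0 0 0 0 -1;0 0 0 0 -1;0 0 0 0 -1;0 0 0 0 -1",
)

```text
time: 12.5
tool_pos: [511.0, -157.9, 134.8]
tcp_rot: [-180.0, 0.0, 23.9]
ft_force: [1.2, -0.1, 0.9]
finger_gap: 71.6
grip_force: 0.0
```

apply_moves(
  series="0 0 -0.02 0 -1;0 0 -0.06 0 -1;0 0 -0.12 0 -1;0 0 -0.12 0 -1;0 0 -0.12 0 -1",
)

```text
time: 12.92
tool_pos: [510.7, -157.7, 268.6]
tcp_rot: [-180.0, 0.0, 23.9]
ft_force: [0.5, -0.2, 1.6]
finger_gap: 85.3
grip_force: 0.0
```

apply_moves(
  series="0 -0.12 0 0 -1;0 -0.12 0 0 -1;0 -0.12 0 0 -1;0 -0.12 0 0 -1;0 -0.12 0 0 -1",
)

```text
time: 13.33
tool_pos: [437.3, 7.8, 267.6]
tcp_rot: [180.0, -0.0, 23.9]
ft_force: [0.4, -0.1, -0.2]
finger_gap: 85.4
grip_force: 0.0
```

apply_moves(
  series="0 -0.12 0 0 -1;0 -0.12 0 0 -1;0 -0.12 0 0 -1;0 0 0 0 -1;0 0 0 0 -1",
)

```text
time: 13.75
tool_pos: [393.9, 106.8, 267.7]
tcp_rot: [180.0, -0.1, 24.2]
ft_force: [0.8, 0.4, 0.3]
finger_gap: 85.3
grip_force: 0.0
```

Run:
```python
from bench import *
from h import *
S={n:snapshot(n) for n in("scene","top")}
for n in S:np.savez(n+"2.npz",**S[n])
f=lambda a,x,y,w,h,k:cv2.resize(a[y:y+h,x:x+w],None,fx=k,fy=k,interpolation=cv2.INTER_CUBIC)
o=np.hstack([f(S["top"]["frame"],355,125,130,150,3),f(S["scene"]["frame"],125,130,130,150,3)])
cv2.imwrite("pics/crop4.png",np.clip(o*1.5,0,255).astype(np.uint8))
```

```text
(no output)
```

View pics/crop4.png

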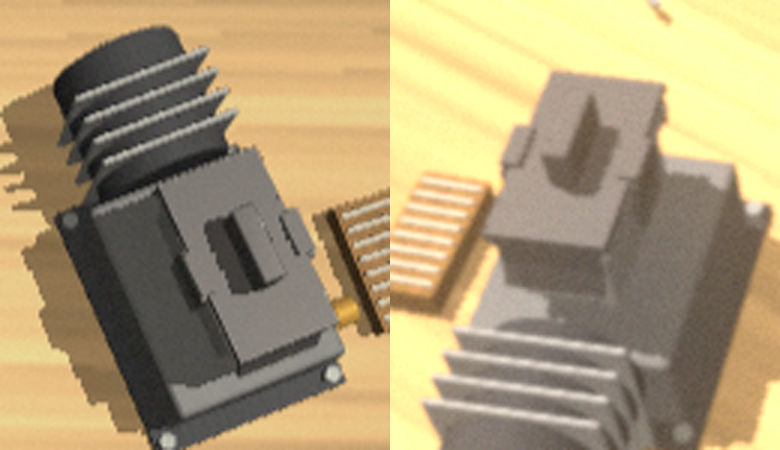

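The lid sits square on the rim (scene crop corners about (487,236), (603,250), (664,85), (553,72)). A last depth check of the plate's level and height, then I'll hand in if it's good.

Run:
```python
from bench import *
from h import *
s=np.load("scene2.npz");q=np.array([(213,250),(97,236),(163,72),(274,85)])/3+(125-.33,130-.33)
P=cloud(s);m=np.zeros((480,640),np.uint8)
for a,b in((0,3),(3,0)):
    c=np.array([q[0]*.95+q[3]*.05,q[1]*.95+q[2]*.05,q[1]*.78+q[2]*.22,q[0]*.78+q[3]*.22]) if a==0 else np.array([q[3]*.95+q[0]*.05,q[2]*.95+q[1]*.05,q[2]*.82+q[1]*.18,q[3]*.82+q[0]*.18])
    m[:]=0;cv2.fillPoly(m,[np.int32(c.round())],1);print(np.nanmedian(P[...,2][m>0]))
print(pose(cast(s,refine(s["frame"],q,2.5),127)))
```

```text
127.45927408741022
127.85174518172005
(array([ 510.2, -157.8,  127. ]), [24.0, 24.2, 23.8, 23.1], [108.7, 109.5, 59.3, 59.7])
```

```bash
python3 -c "
from bench import *
print(hand_in())"
```

```text
the job is handed in; nothing more can be done
None
```

The lid is on the filter housing and handed in: it came to a hard stop at about 21 N of push, and the last images show it level, square, about 1 mm off centre and flush on the rim. The clip arms' spread couldn't be read, so the snap is judged from height and feel.

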